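# Sort the checked bushes and load the setting master

### The arm

A 6-joint arm with a two-finger parallel gripper is mounted at the origin on the work surface. World frame = base frame: x ahead of the robot, y to its left, z up, the work surface at z = 0. Lengths are in m, angles in rad, forces in N, time in s.
With the tool pointing down it reaches from about 0.275 to 0.85 m from the base axis. Payload 5.2 kg.
Tool frame: the origin (TCP) lies on the centre line of the jaws, within the pads' length; the fingertips stand 8 mm ahead of it and the grasp point (between the pads) lies 11 mm behind it (arm.tip_extent is the distance from the TCP to the fingertips, in m); z points along the fingers, y is the line along which they close (so a half turn about z gives the same grasp; the last joint's range is limited). The gripper opens to 85 mm and grips with 20 to 120 N. Pads are 22 mm wide; open, the fingers measure 114 mm over their backs; the gripper's body (76 mm by 85 mm) begins 54 mm behind the grasp point. The pads swing forward as they close: fully open they stand 13 mm farther back than shut.
Start: joints at [-1.422, 0.259, 1.535, -0, 1.348, -0.203], TCP at [0.19, -0.516, 0.239] pointing down, gripper open.
Joint ranges: [-3.14, 3.14], [-0.91, 2.08], [0.19, 2.58], [-1.22, 4.36], [0.22, 2.71], [-3.12, 3.12]. Speed limits (rad/s): [2.57, 2.57, 3.14, 3.14, 3.14, 3.14].

### API

Orientations are given as a unit quaternion [w, x, y, z].
In Python, from plant import arm, vision, workorder gives the robot as it stands.
- The arm moves only by the tool send_rows, never from a script. Its argument "moves" is a list of rows, each an object with "dp": the shift along the tool's x, y, z as a fraction of full scale, a list of three; "rot": the turn, a rotation vector about the tool's x, y, z as a fraction of full scale, a list of three. A call has 1 to 5 rows; each row is the pose to reach, as a shift and turn from the pose commanded when the call began, along the tool's axes at that moment, turning the shorter way round; what a row does not reach only later rows make up. Full scale, the value 1, is 1000 mm for a shift and pi rad for a turn. A row lasts 1/12 s, in which the tool goes at most 41.7 mm and 7.16 degrees, less where a joint would pass 70% of its speed; a pose out of reach is approached as far as the arm can. A call with a number of a shift or a turn outside -1 to 1 is refused whole. A call with a gripper value outside its range is refused whole. "grip" is the closure in counts, from 0 (fully open) to 255 (shut), set as the call begins (left out, the last holds). The fingers move at their own pace and stop on an object; "squeeze" is the grip in N (left out, the last holds). Time passes only in rows, so rows that repeat a pose let the fingers close. It gives the time, the measured TCP pose, the force, the opening and the grip force at its end, in the units of the state.
- arm.get_state(): the state, without advancing time (a new reading comes with each control period).
- vision.snapshot(name): name is "scene" or "top" or "wrist"; returns (picture, depth): 480x640x3 uint8, blue, green, red; 480x640 float32, m along the optical axis (not along the pixel's ray), 0 where there is no reading.
- vision.camera_model(name): a dict with "fx", "fy", "cx", "cy" (pixels), "extrinsics" (4x4, takes a point from camera to world coordinates); the wrist camera has in their place "T_tool_cam" (4x4, takes a point from camera to tool coordinates, whose origin is the TCP and whose axes are the flange's). Camera axes: x right, y down, z forward; pixel columns grow to the right and rows downward; lengths in m; the calibration is good to about 2 mm. A picture is of the moment at which its call begins: read the wrist's pose just before it. camera_model takes no time and is no camera call.
- workorder.job_done(): hands the job in; it is judged then, once.
The state is a dict: "time": time; "qpos": joint angles; "qvel": joint speeds; "joint_torque": joint torques, N m; "ee_pos": TCP position; "eef_rot": TCP orientation; "force": force on the tool from outside, world axes, zero at the start; "moment": the same for the moment, N m; "width": finger opening in m; "grip_force": force on a finger pad.
Only numpy, scipy, OpenCV 4.12 (cv2) and the standard library are available. Lean on these libraries where they do the work, as an engineer would, in place of code of your own. Each camera call takes 0.05 s, during which the arm holds its last target. There are 200 camera calls.

### The job

Clear the checked brass bushes and set up the next measurement, in this order: first take the green-banded brass bush off the glass stage and stand it in the green tray, next stand the yellow-banded brass bush in the yellow tray, then the red-banded one in the red tray, and last stand the setting master (blue barrel, white tip) on the middle of the round glass, at the cross. Set each piece down gently, upright and flat on its foot, and let go of it before fetching the next. Leave the plain steel bushes where they are.

Things in the scene. Friction and masses are not known exactly. Their poses are not given: they have to be found in the camera images.
- bush_green_mid (a point): turned brass bush with a green painted band round its upper end and a dark bore in its top: round flange 46 mm across and 6 mm high at the foot, above it a barrel 32 mm across, 64 mm tall in all, about 0.3 kg. The point is its centre, on its axis, 32 mm above its underside; z up along its axis. At the start it stands on the glass of the measuring stage.
- bush_yellow_mid (a point): turned brass bush with a yellow painted band round its upper end and a dark bore in its top: round flange 46 mm across and 6 mm high at the foot, above it a barrel 32 mm across, 64 mm tall in all, about 0.3 kg. The point is its centre, on its axis, 32 mm above its underside; z up along its axis. At the start it stands upright on the work surface among the other loose pieces to the robot's right.
- bush_red_mid (a point): turned brass bush with a red painted band round its upper end and a dark bore in its top: round flange 46 mm across and 6 mm high at the foot, above it a barrel 32 mm across, 64 mm tall in all, about 0.3 kg. The point is its centre, on its axis, 32 mm above its underside; z up along its axis. At the start it stands upright on the work surface among the other loose pieces to the robot's right.
- master_mid (a point): setting master: aluminium foot disc 44 mm across and 6 mm high, blue grip barrel 30 mm across from 6 to 52 mm height, white ceramic tip 16 mm across on top, 64 mm tall in all, about 0.25 kg. The point is its centre, on its axis, 32 mm above its underside; z up along its axis. At the start it stands upright on the work surface among the other loose pieces to the robot's right.
- tray_green_floor (a point): shallow green open tray fixed to the work surface, outside 84 x 84 mm and 16 mm high, walls 4 mm, inside 76 x 76 mm. The point is the centre of its inner floor, 4 mm above the work surface; x and y along its sides, z up. To the robot's left; the three trays change places.
- tray_yellow_floor (a point): shallow yellow open tray fixed to the work surface, outside 84 x 84 mm and 16 mm high, walls 4 mm, inside 76 x 76 mm. The point is the centre of its inner floor, 4 mm above the work surface; x and y along its sides, z up. To the robot's left; the three trays change places.
- tray_red_floor (a point): shallow red open tray fixed to the work surface, outside 84 x 84 mm and 16 mm high, walls 4 mm, inside 76 x 76 mm. The point is the centre of its inner floor, 4 mm above the work surface; x and y along its sides, z up. To the robot's left; the three trays change places.
- stage_centre (a point): measuring stage, fixed, in the middle of the work area: grey and black block 150 x 150 mm with an aluminium ring 128 mm across and in it a pale round glass 100 mm across with a thin black cross. Two micrometer heads stick out along its own +x and -x to 150 mm from the centre, 50 mm high. The point is the middle of the glass, on its upper face, 65 mm above the work surface; z up.
- plain_a_mid (a point): turned steel bush, same shape and size as the brass ones but grey all over, with no painted band; not to be touched. The point is its centre, 32 mm above its underside. Stands loose among the other pieces to the robot's right.
- plain_b_mid (a point): turned steel bush, same shape and size as the brass ones but grey all over, with no painted band; not to be touched. The point is its centre, 32 mm above its underside. Stands loose among the other pieces to the robot's right.

How it is judged:
By the outcome, as a careful person would: the job done as asked, in the order asked, and still so for the second after the job is handed in, with the robot touching nothing.
It also fails if it takes over 128 s, if anything falls off the work surface, if the arm or the gripper's body presses on something with over 40 N, if the wrist force passes 120 N, or if a joint passes its speed limit or range.

## Working session

There is one attempt and no reset: what is moved stays moved. The work goes in short steps, Python scripts to look and compute and a tool call to move; the robot and the scene stay as the last step left them, time stands still between calls to the robot, and variables do not carry over. Pictures are saved under pics/ and viewed, at most 14 in all, crops included, and the job is handed in when it is done.

Besides the shell and the picture viewer there is one more tool, called after "Request:" as name([rows], argument=value, ...), one row to a line, values as JSON. send_rows: Moves the arm, as the interface text tells. Shift numbers are shares of 1000 mm and turn numbers shares of pi rad, none past 1 either way. Its arguments: {"type":"object","properties":{"moves":{"type":"array","items":{"type":"object","properties":{"dp":{"type":"array","items":{"type":"number"}},"rot":{"type":"array","items":{"type":"number"}}}}},"grip":{"type":"number"},"squeeze":{"type":"number"}},"required":["moves"]}

```bash
ls; mkdir -p pics
python3 - <<'E'
from plant import arm, vision, workorder
import cv2,numpy as np
print(arm.get_state())
for n in("scene","top"):
    p,d=vision.snapshot(n); cv2.imwrite(f"pics/{n}0.png",p); np.save(f"{n}0d.npy",d); print(vision.camera_model(n))
print(vision.camera_model("wrist"))
E
```

```text
pics
{'time': 0.0, 'qpos': array([-1.42184219e+00,  2.59353715e-01,  1.53611462e+00, -2.96777778e-05,
        1.34802818e+00, -2.02774925e-01]), 'qvel': array([ 0.00053148, -0.00034672,  0.00025031,  0.00023894,  0.00112974,
       -0.00117964]), 'joint_torque': array([ 1.82296419e-03, -4.46023321e+01, -2.90569514e+01, -9.00821919e-05,
        1.15480763e-02,  2.57079853e-05]), 'ee_pos': array([ 0.18943049, -0.51577416,  0.23845628]), 'eef_rot': array([-9.51972309e-04,  9.84574627e-01,  1.74962562e-01,  1.11498076e-05]), 'force': array([-0.45567862, -0.71028242, -0.73332589]), 'moment': array([ 0.03520716, -0.0215947 ,  0.04347728]), 'grip_force': 0.0, 'width': 0.08548525008785551}
{'fx': 522.4325327857518, 'fy': 522.4325327857518, 'cx': 321.9220419983692, 'cy': 240.29987865783704, 'extrinsics': array([[ 0.29580541,  0.59674689, -0.74591709,  1.23300683],
       [ 0.95514759, -0.19610499,  0.22189166, -0.2127306 ],
       [-0.01386491, -0.77809767, -0.62799027,  0.69442127],
       [ 0.        ,  0.        ,  0.        ,  1.        ]])}
{'fx': 584.4793275955581, 'fy': 584.4793275955581, 'cx': 321.07601755646414, 'cy': 247.02754447896706, 'extrinsics': array([[ 0.02640393, -0.99342685,  0.11138185,  0.37604744],
       [-0.99957331, -0.02484524,  0.01535917, -0.01294045],
       [-0.0124909 , -0.11173987, -0.99365899,  1.18267556],
       [ 0.        ,  0.        ,  0.        ,  1.        ]])}
{'fx': 385.9303650132583, 'fy': 385.9303650132583, 'cx': 322.85900397200106, 'cy': 242.10835869660363, 'T_tool_cam': array([[-1.49967127e-03, -9.47327645e-01, -3.20262522e-01,
         8.12654606e-02],
       [ 9.99998872e-01, -1.39350854e-03, -5.60666320e-04,
         3.05232406e-04],
       [ 8.48461436e-05, -3.20263002e-01,  9.47328667e-01,
        -1.35593606e-01],
       [ 0.00000000e+00,  0.00000000e+00,  0.00000000e+00,
         1.00000000e+00]])}
```

View pics/top0.png

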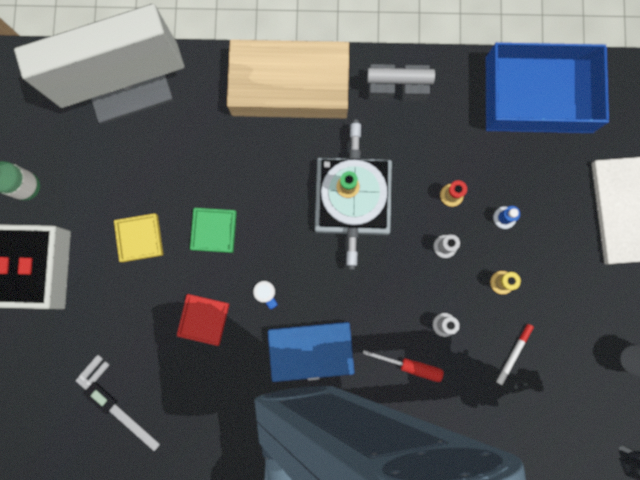

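View pics/scene0.png

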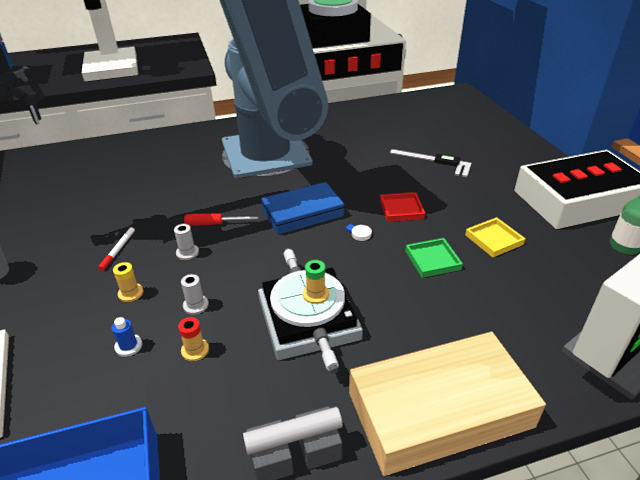

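```bash
cat > h.py <<'E'
import numpy as np,cv2
from plant import arm,vision,workorder
from scipy.spatial.transform import Rotation as R
def cast(m,T,uv,z):
    uv=np.atleast_2d(uv).astype(float)
    r=np.c_[(uv[:,0]-m['cx'])/m['fx'],(uv[:,1]-m['cy'])/m['fy'],np.ones(len(uv))]@T[:3,:3].T
    o=T[:3,3]; return o+r*((z-o[2])/r[:,2])[:,None]
def tool(s):
    T=np.eye(4);q=s['eef_rot'];T[:3,:3]=R.from_quat([*q[1:],q[0]]).as_matrix();T[:3,3]=s['ee_pos'];return T
def circ(mask,m,T,z):
    c=max(cv2.findContours(mask.astype(np.uint8),0,cv2.CHAIN_APPROX_NONE)[0],key=cv2.contourArea)[:,0]
    return c
E
python3 - <<'E'
from h import *
m=vision.camera_model('top');T=m['extrinsics'];p=cv2.imread('pics/top0.png');d=np.load('top0d.npy')
v,u=np.mgrid[:480,:640]
P=np.stack([(u-m['cx'])/m['fx']*d,(v-m['cy'])/m['fy']*d,d],-1)@T[:3,:3].T+T[:3,3]
for n,(a,b),zt in [('red',(458,189),.064),('master',(513,213),.064),('yel',(512,281),.064),('pa',(452,243),.064),('pb',(451,324),.064),('green',(349,180),.129)]:
    w=(abs(u-a)<16)&(abs(v-b)<16)
    k=w&(abs(P[...,2]-zt)<.006)&(d>0)
    pts=P[k]; c,r=cv2.minEnclosingCircle(pts[:,:2].astype(np.float32).reshape(-1,1,2))
    uv=np.c_[u[k],v[k]].mean(0)
    print(n,k.sum(),pts.mean(0).round(4),np.round(c,4),round(r,4),cast(m,T,uv,zt)[0].round(4))
hsv=cv2.cvtColor(p,cv2.COLOR_BGR2HSV)
for n,(a,b) in [('tg',(214,230)),('ty',(138,238)),('tr',(204,320))]:
    h0=int(hsv[b,a,0]); k=(abs(((hsv[...,0].astype(int)-h0+90)%180)-90)<8)&(hsv[...,1]>100)&(abs(u-a)<45)&(abs(v-b)<45)&(hsv[...,2]>60)
    c=max(cv2.findContours(k.astype(np.uint8),0,2)[0],key=cv2.contourArea)
    box=cv2.boxPoints(cv2.minAreaRect(c)); w=cast(m,T,box,.012)
    print(n,w.mean(0).round(4),np.linalg.norm(w[0]-w[1]).round(4),np.linalg.norm(w[2]-w[1]).round(4),np.degrees(np.arctan2(*(w[1]-w[0])[1::-1])).round(1))
# glass ring: bright pixels
k=(p.min(2)>120)&(abs(u-354)<34)&(abs(v-192)<36)
c=max(cv2.findContours(k.astype(np.uint8),0,1)[0],key=cv2.contourArea)
(e,ax,an)=cv2.fitEllipse(cv2.convexHull(c)); print('stage',e,ax,cast(m,T,e,.065))
print('micro',cast(m,T,[[356,128],[352,260]],.05))
E
```

```text
red 229 [ 0.6208 -0.2583  0.0646] [ 0.6209 -0.2581] 0.017 [ 0.621  -0.2585  0.064 ]
master 60 [ 0.5768 -0.3651  0.0639] [ 0.5791 -0.3645] 0.0103 [ 0.5768 -0.3651  0.064 ]
yel 240 [ 0.4452 -0.3595  0.0645] [ 0.4452 -0.3601] 0.0167 [ 0.4453 -0.3597  0.064 ]
pa 220 [ 0.5153 -0.2453  0.0641] [ 0.5155 -0.2453] 0.0161 [ 0.5153 -0.2453  0.064 ]
pb 226 [ 0.3581 -0.2444  0.0638] [ 0.3582 -0.2445] 0.0169 [ 0.3581 -0.2443  0.064 ]
green 247 [ 0.6195 -0.0447  0.1291] [ 0.6203 -0.0446] 0.0167 [ 0.6195 -0.0447  0.129 ]
tg [0.5372 0.226  0.012 ] 0.0896 0.0909 -1.6
ty [0.5181 0.3771 0.012 ] 0.0942 0.0903 -79.0
tr [0.3565 0.2377 0.012 ] 0.0894 0.0915 -10.5
stage (353.9849853515625, 191.73011779785156) (65.45587921142578, 66.28563690185547) [[ 0.61105507 -0.05676057  0.065     ]]
micro [[ 0.74356302 -0.05876269  0.05      ]
 [ 0.47914484 -0.05620926  0.05      ]]
```

Request:
send_rows([
  {"dp": [0.177, -0.092, 0], "rot": [0, 0, 0.112]},
  {"dp": [0.177, -0.092, 0], "rot": [0, 0, 0.112]},
  {"dp": [0.177, -0.092, 0], "rot": [0, 0, 0.112]},
  {"dp": [0.177, -0.092, 0], "rot": [0, 0, 0.112]},
  {"dp": [0.177, -0.092, 0], "rot": [0, 0, 0.112]},
], grip=0, squeeze=40)

```text
time: 0.52
ee_pos: [0.325, -0.3666, 0.2389]
eef_rot: [-0.001, 1.0, -0.0, -0.0]
force: [0.9, 0.1, 0.3]
width: 0.0854
grip_force: 0.0
```

Request:
send_rows([
  {"dp": [0.14, -0.153, 0]},
  {"dp": [0.14, -0.153, 0]},
  {"dp": [0.14, -0.153, 0]},
  {"dp": [0.14, -0.153, 0]},
  {"dp": [0.14, -0.153, 0]},
])

```text
schema error: expected keys dp, rot
```

Request:
send_rows([
  {"dp": [0.155, -0.169, 0]},
  {"dp": [0.155, -0.169, 0]},
  {"dp": [0.155, -0.169, 0]},
  {"dp": [0.155, -0.169, 0]},
  {"dp": [0.155, -0.169, 0]},
])

```text
schema error: expected keys dp, rot
```

Request:
send_rows([
  {"dp": [0.14, -0.153, 0], "rot": [0, 0, 0]},
  {"dp": [0.14, -0.153, 0], "rot": [0, 0, 0]},
  {"dp": [0.14, -0.153, 0], "rot": [0, 0, 0]},
  {"dp": [0.14, -0.153, 0], "rot": [0, 0, 0]},
  {"dp": [0.14, -0.153, 0], "rot": [0, 0, 0]},
])

```text
time: 0.93
ee_pos: [0.4649, -0.2139, 0.2391]
eef_rot: [-0.0, 1.0, -0.0, -0.0]
force: [0.2, -0.8, 0.7]
width: 0.0848
grip_force: 0.0
```

Request:
send_rows([
  {"dp": [0.14, -0.153, 0], "rot": [0, 0, 0]},
  {"dp": [0.14, -0.153, 0], "rot": [0, 0, 0]},
  {"dp": [0.14, -0.153, 0], "rot": [0, 0, 0]},
  {"dp": [0.14, -0.153, 0], "rot": [0, 0, 0]},
  {"dp": [0.14, -0.153, 0], "rot": [0, 0, 0]},
])

```text
time: 1.35
ee_pos: [0.6049, -0.0609, 0.2389]
eef_rot: [-0.0, 1.0, 0.0, -0.0]
force: [0.1, -1.2, 0.3]
width: 0.0857
grip_force: 0.0
```

Run:
```python
from h import *
s=arm.get_state();p,d=vision.snapshot('wrist');cv2.imwrite('pics/w1.png',p);np.savez('w1.npz',d=d,T=tool(s))
m=vision.camera_model('wrist');T=tool(s)@m['T_tool_cam']
v,u=np.mgrid[:480,:640]
P=np.stack([(u-m['cx'])/m['fx']*d,(v-m['cy'])/m['fy']*d,d],-1)@T[:3,:3].T+T[:3,3]
k=(abs(P[...,2]-.129)<.005)&(d>0)&(np.hypot(P[...,0]-.62,P[...,1]+.045)<.03)
print(k.sum(),P[k].mean(0),cv2.minEnclosingCircle(P[k][:,:2].astype(np.float32).reshape(-1,1,2)))
print(s['ee_pos'])
```

```text
1943 [ 0.62027574 -0.04454519  0.13046238] ((0.619495689868927, -0.044244688004255295), 0.01666216552257538)
[ 0.60492906 -0.0608597   0.23886423]
```

View pics/w1.png

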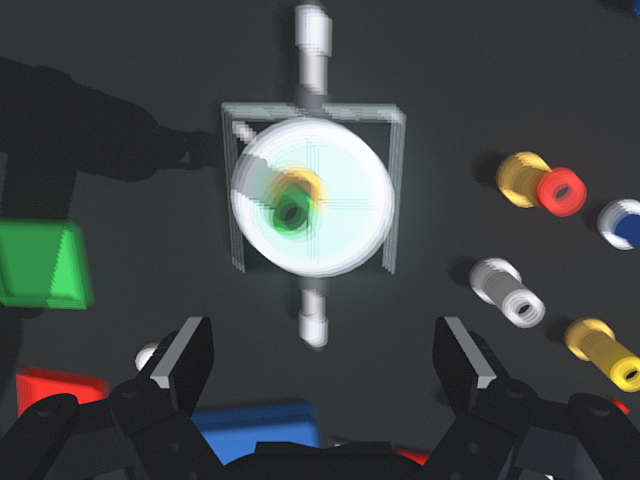

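Request:
send_rows([
  {"dp": [0.015, -0.016, 0.01], "rot": [0, 0, 0]},
  {"dp": [0.015, -0.016, 0.045], "rot": [0, 0, 0]},
  {"dp": [0.015, -0.016, 0.08], "rot": [0, 0, 0]},
  {"dp": [0.015, -0.016, 0.115], "rot": [0, 0, 0]},
  {"dp": [0.015, -0.016, 0.146], "rot": [0, 0, 0]},
])

```text
time: 1.82
ee_pos: [0.6179, -0.0466, 0.0908]
eef_rot: [-0.0, 1.0, 0.0, -0.001]
force: [0.9, -0.5, -0.4]
width: 0.0853
grip_force: 0.0
```

Request:
send_rows([
  {"dp": [0, 0, 0], "rot": [0, 0, 0]},
  {"dp": [0, 0, 0], "rot": [0, 0, 0]},
  {"dp": [0, 0, 0], "rot": [0, 0, 0]},
  {"dp": [0, 0, 0], "rot": [0, 0, 0]},
  {"dp": [0, 0, 0], "rot": [0, 0, 0]},
], grip=255, squeeze=40)

```text
time: 2.23
ee_pos: [0.6209, -0.0472, 0.0964]
eef_rot: [0.0, 1.0, -0.0, 0.003]
force: [0.1, 1.4, 4.4]
width: 0.0306
grip_force: 39.7
```

Request:
send_rows([
  {"dp": [0, 0, 0], "rot": [0, 0, 0]},
  {"dp": [0, 0, 0], "rot": [0, 0, 0]},
  {"dp": [0, 0, 0], "rot": [0, 0, 0]},
  {"dp": [0, 0, 0], "rot": [0, 0, 0]},
  {"dp": [0, 0, 0], "rot": [0, 0, 0]},
])

```text
time: 2.65
ee_pos: [0.6209, -0.0472, 0.0963]
eef_rot: [0.001, 1.0, -0.0, 0.003]
force: [-0.1, 0.1, 6.3]
width: 0.0308
grip_force: 40.0
```

Request:
send_rows([
  {"dp": [0, 0, -0.01], "rot": [0, 0, 0]},
  {"dp": [0, 0, -0.03], "rot": [0, 0, 0]},
  {"dp": [0, 0, -0.06], "rot": [0, 0, 0]},
  {"dp": [0, 0, -0.09], "rot": [0, 0, 0]},
  {"dp": [0, 0, -0.12], "rot": [0, 0, 0]},
])

```text
time: 3.07
ee_pos: [0.6184, -0.047, 0.2152]
eef_rot: [0.0, 1.0, -0.0, -0.0]
force: [0.6, 0.1, -2.2]
width: 0.0306
grip_force: 39.8
```

Request:
send_rows([
  {"dp": [-0.01, -0.03, 0], "rot": [0, 0, 0]},
  {"dp": [-0.02, -0.06, 0], "rot": [0, 0, 0]},
  {"dp": [-0.03, -0.09, 0], "rot": [0, 0, 0]},
  {"dp": [-0.04, -0.12, 0], "rot": [0, 0, 0]},
  {"dp": [-0.05, -0.15, 0], "rot": [0, 0, 0]},
])

```text
time: 3.48
ee_pos: [0.5681, 0.104, 0.2143]
eef_rot: [0.0, 1.0, -0.0, 0.0]
force: [-0.0, 0.7, -1.9]
width: 0.0306
grip_force: 40.1
```

Request:
send_rows([
  {"dp": [-0.01, -0.03, 0], "rot": [0, 0, 0]},
  {"dp": [-0.02, -0.06, 0], "rot": [0, 0, 0]},
  {"dp": [-0.03, -0.09, 0], "rot": [0, 0, 0]},
  {"dp": [-0.033, -0.115, 0], "rot": [0, 0, 0]},
  {"dp": [-0.033, -0.122, 0], "rot": [0, 0, 0]},
])

```text
time: 3.9
ee_pos: [0.5344, 0.2285, 0.2143]
eef_rot: [-0.001, 1.0, 0.002, 0.0]
force: [0.5, -0.5, -2.1]
width: 0.0306
grip_force: 40.2
```

Run:
```python
from h import *
s=arm.get_state();p,d=vision.snapshot('wrist');cv2.imwrite('pics/w2.png',p);print(s['ee_pos'],s['eef_rot'],s['force'],s['width'])
```

```text
[0.53442506 0.22853589 0.21430993] [-7.86057875e-04  9.99998513e-01  1.53399282e-03  5.28027742e-05] [ 0.54704231 -0.4955505  -2.07339591] 0.030648598046814784
```

View pics/w2.png

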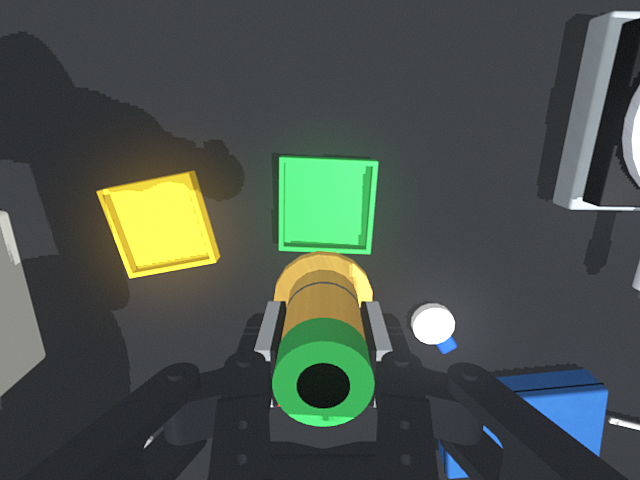

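Run:
```python
from h import *
s=arm.get_state();m=vision.camera_model('wrist');T=tool(s)@m['T_tool_cam'];p=cv2.imread('pics/w2.png')
hsv=cv2.cvtColor(p,cv2.COLOR_BGR2HSV);print(hsv[205,326],hsv[225,160])
v,u=np.mgrid[:480,:640]
for n,(a,b) in [('g',(326,205)),('y',(160,225))]:
    k=(abs(hsv[...,0].astype(int)-int(hsv[b,a,0]))<8)&(hsv[...,1]>110)&(hsv[...,2]>90)&(abs(u-a)<75)&(abs(v-b)<65)
    if n=='g':k&=v<256
    c=max(cv2.findContours(k.astype(np.uint8),0,2)[0],key=cv2.contourArea)
    b=cv2.boxPoints(cv2.minAreaRect(c));w=cast(m,T,b,.014);print(n,w.mean(0),np.linalg.norm(w[0]-w[1]),np.linalg.norm(w[2]-w[1]))
print('bushtop',cast(m,T,[324,385],s['ee_pos'][2]+.033),cast(m,T,[323,384],s['ee_pos'][2]+.033))
```

```text
[ 69 148 250] [ 30 157 255]
g [0.53664145 0.22429038 0.014     ] 0.08724178253063676 0.08495054033248643
y [0.51724648 0.37727658 0.014     ] 0.09722567726223441 0.08678056348243046
bushtop [[0.53346988 0.22715638 0.24718628]] [[0.53385549 0.22747791 0.24718628]]
```

Request:
send_rows([
  {"dp": [0.003, 0.003, 0.02], "rot": [0, 0, 0]},
  {"dp": [0.003, 0.003, 0.06], "rot": [0, 0, 0]},
  {"dp": [0.003, 0.003, 0.1], "rot": [0, 0, 0]},
  {"dp": [0.003, 0.003, 0.135], "rot": [0, 0, 0]},
  {"dp": [0.003, 0.003, 0.16], "rot": [0, 0, 0]},
])

```text
time: 4.37
ee_pos: [0.5378, 0.2202, 0.0505]
eef_rot: [0.001, 1.0, -0.0, -0.002]
force: [-1.2, 0.7, -1.2]
width: 0.0307
grip_force: 40.2
```

Request:
send_rows([
  {"dp": [0, 0, 0.003], "rot": [0, 0, 0]},
  {"dp": [0, 0, 0.006], "rot": [0, 0, 0]},
  {"dp": [0, 0, 0.009], "rot": [0, 0, 0]},
  {"dp": [0, 0, 0.012], "rot": [0, 0, 0]},
  {"dp": [0, 0, 0.014], "rot": [0, 0, 0]},
])

```text
time: 4.78
ee_pos: [0.5406, 0.2221, 0.0411]
eef_rot: [-0.0, 1.0, -0.0, 0.002]
force: [0.9, 0.4, -2.2]
width: 0.0306
grip_force: 40.1
```

Request:
send_rows([
  {"dp": [0, 0, 0.001], "rot": [0, 0, 0]},
  {"dp": [0, 0, 0.002], "rot": [0, 0, 0]},
  {"dp": [0, 0, 0.003], "rot": [0, 0, 0]},
  {"dp": [0, 0, 0.004], "rot": [0, 0, 0]},
  {"dp": [0, 0, 0.004], "rot": [0, 0, 0]},
])

```text
time: 5.2
ee_pos: [0.5392, 0.2221, 0.0355]
eef_rot: [-0.0, 1.0, 0.0, 0.0]
force: [-0.7, 0.5, -2.5]
width: 0.0301
grip_force: 40.1
```

Request:
send_rows([
  {"dp": [0, 0, 0.0005], "rot": [0, 0, 0]},
  {"dp": [0, 0, 0.001], "rot": [0, 0, 0]},
  {"dp": [0, 0, 0.0015], "rot": [0, 0, 0]},
  {"dp": [0, 0, 0.002], "rot": [0, 0, 0]},
  {"dp": [0, 0, 0.002], "rot": [0, 0, 0]},
])

```text
time: 5.62
ee_pos: [0.5392, 0.2222, 0.0353]
eef_rot: [-0.0, 1.0, 0.0, 0.0]
force: [-4.5, -0.9, 13.0]
width: 0.0304
grip_force: 41.6
```

Request:
send_rows([
  {"dp": [0, 0, -0.001], "rot": [0, 0, 0]},
  {"dp": [0, 0, -0.001], "rot": [0, 0, 0]},
  {"dp": [0, 0, -0.001], "rot": [0, 0, 0]},
])

```text
time: 5.87
ee_pos: [0.5392, 0.2222, 0.0354]
eef_rot: [-0.0, 1.0, 0.0, 0.0]
force: [-4.0, -1.3, 8.1]
width: 0.0307
grip_force: 40.8
```

Request:
send_rows([
  {"dp": [0, 0, 0], "rot": [0, 0, 0]},
  {"dp": [0, 0, 0], "rot": [0, 0, 0]},
  {"dp": [0, 0, 0], "rot": [0, 0, 0]},
  {"dp": [0, 0, 0], "rot": [0, 0, 0]},
  {"dp": [0, 0, 0], "rot": [0, 0, 0]},
], grip=0)

```text
time: 6.28
ee_pos: [0.5391, 0.222, 0.0341]
eef_rot: [0.0, 1.0, -0.0, -0.0]
force: [0.6, 0.1, 0.6]
width: 0.0854
grip_force: 0.0
```

Request:
send_rows([
  {"dp": [0, 0, -0.02], "rot": [0, 0, 0]},
  {"dp": [0, 0, -0.06], "rot": [0, 0, 0]},
  {"dp": [0, 0, -0.1], "rot": [0, 0, 0]},
  {"dp": [0, 0, -0.14], "rot": [0, 0, 0]},
  {"dp": [0, 0, -0.18], "rot": [0, 0, 0]},
])

```text
time: 6.7
ee_pos: [0.5387, 0.2219, 0.216]
eef_rot: [0.0, 1.0, -0.0, -0.0]
force: [0.7, -0.3, 0.3]
width: 0.0854
grip_force: 0.0
```

```bash
cat >> h.py <<'E'
def top(name,c,zt,tol=.006,r=.03):
    s=arm.get_state();p,d=vision.snapshot(name);m=vision.camera_model(name)
    T=tool(s)@m['T_tool_cam'] if name=='wrist' else m['extrinsics']
    v,u=np.mgrid[:480,:640]
    P=np.stack([(u-m['cx'])/m['fx']*d,(v-m['cy'])/m['fy']*d,d],-1)@T[:3,:3].T+T[:3,3]
    k=(abs(P[...,2]-zt)<tol)&(d>0)&(np.hypot(P[...,0]-c[0],P[...,1]-c[1])<r)
    if k.sum()<5: print('none',k.sum()); return p
    c,r=cv2.minEnclosingCircle(P[k][:,:2].astype(np.float32).reshape(-1,1,2))
    print(k.sum(),P[k].mean(0).round(4),np.round(c,4),round(r,4)); return p
E
python3 - <<'E'
from h import *
s=arm.get_state();print(s['ee_pos'],s['force'])
p=top('wrist',(.538,.224),.068);cv2.imwrite('pics/w3.png',p)
E
```

```text
[0.53865069 0.22193438 0.21597223] [ 0.71109517 -0.33365947  0.3227204 ]
1452 [0.5387 0.2219 0.0694] [0.5377 0.2219] 0.0164
```

View pics/w3.png

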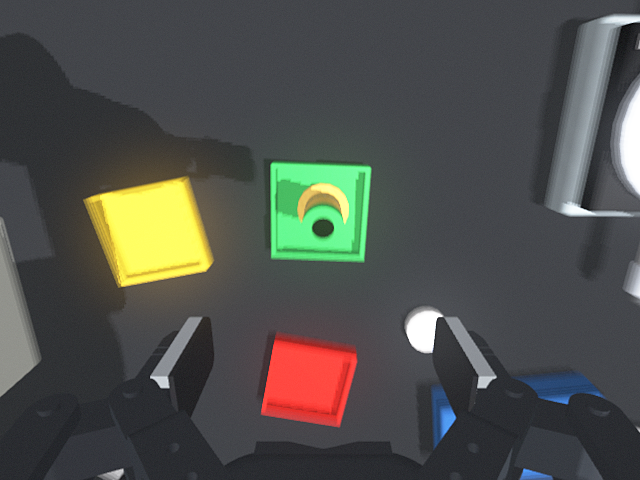

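Request:
send_rows([
  {"dp": [-0.006, 0.039, 0], "rot": [0, 0, 0]},
  {"dp": [-0.012, 0.078, 0], "rot": [0, 0, 0]},
  {"dp": [-0.018, 0.117, 0], "rot": [0, 0, 0]},
  {"dp": [-0.025, 0.156, 0], "rot": [0, 0, 0]},
  {"dp": [-0.031, 0.195, 0], "rot": [0, 0, 0]},
])

```text
time: 7.17
ee_pos: [0.5073, 0.0256, 0.2141]
eef_rot: [0.0, 1.0, 0.0, 0.0]
force: [-0.1, -0.4, -0.2]
width: 0.0854
grip_force: 0.0
```

Request:
send_rows([
  {"dp": [-0.006, 0.039, 0], "rot": [0, 0, 0]},
  {"dp": [-0.012, 0.078, 0], "rot": [0, 0, 0]},
  {"dp": [-0.018, 0.117, 0], "rot": [0, 0, 0]},
  {"dp": [-0.025, 0.156, 0], "rot": [0, 0, 0]},
  {"dp": [-0.031, 0.195, 0], "rot": [0, 0, 0]},
])

```text
time: 7.58
ee_pos: [0.4762, -0.1697, 0.2142]
eef_rot: [0.0, 1.0, -0.0, 0.0]
force: [-0.2, -0.0, 0.4]
width: 0.0855
grip_force: 0.0
```

Request:
send_rows([
  {"dp": [-0.006, 0.039, 0], "rot": [0, 0, 0]},
  {"dp": [-0.012, 0.078, 0], "rot": [0, 0, 0]},
  {"dp": [-0.018, 0.117, 0], "rot": [0, 0, 0]},
  {"dp": [-0.025, 0.156, 0], "rot": [0, 0, 0]},
  {"dp": [-0.031, 0.192, 0], "rot": [0, 0, 0]},
])

```text
time: 8.0
ee_pos: [0.4451, -0.3623, 0.214]
eef_rot: [0.0, 1.0, -0.0, -0.0]
force: [0.8, 0.5, -0.3]
width: 0.0853
grip_force: 0.0
```

Request:
send_rows([
  {"dp": [0, 0, 0], "rot": [0, 0, 0]},
  {"dp": [0, 0, 0], "rot": [0, 0, 0]},
  {"dp": [0, 0, 0], "rot": [0, 0, 0]},
])

```text
time: 8.25
ee_pos: [0.4457, -0.3594, 0.2137]
eef_rot: [-0.001, 1.0, -0.0, -0.0]
force: [0.2, 0.0, -0.6]
width: 0.0851
grip_force: 0.0
```

Run:
```python
from h import *
p=top('wrist',(.445,-.36),.064)
```

```text
1432 [ 0.4455 -0.3597  0.0654] [ 0.4446 -0.3599] 0.0165
```

Request:
send_rows([
  {"dp": [0, 0, 0.04], "rot": [0, 0, 0]},
  {"dp": [0, 0, 0.08], "rot": [0, 0, 0]},
  {"dp": [0, 0, 0.12], "rot": [0, 0, 0]},
  {"dp": [0, 0, 0.155], "rot": [0, 0, 0]},
  {"dp": [0, 0, 0.184], "rot": [0, 0, 0]},
])

```text
time: 8.72
ee_pos: [0.4459, -0.3571, 0.0281]
eef_rot: [-0.001, 1.0, 0.001, -0.001]
force: [-0.1, -1.1, 0.2]
width: 0.0852
grip_force: 0.0
```

Request:
send_rows([
  {"dp": [0, 0, 0], "rot": [0, 0, 0]},
  {"dp": [0, 0, 0], "rot": [0, 0, 0]},
  {"dp": [0, 0, 0], "rot": [0, 0, 0]},
  {"dp": [0, 0, 0], "rot": [0, 0, 0]},
  {"dp": [0, 0, 0], "rot": [0, 0, 0]},
], grip=255)

```text
time: 9.13
ee_pos: [0.4474, -0.3609, 0.0331]
eef_rot: [0.002, 1.0, 0.0, 0.002]
force: [0.8, 2.3, 4.2]
width: 0.0303
grip_force: 39.4
```

Request:
send_rows([
  {"dp": [0, 0, 0], "rot": [0, 0, 0]},
  {"dp": [0, 0, 0], "rot": [0, 0, 0]},
  {"dp": [0, 0, 0], "rot": [0, 0, 0]},
])

```text
time: 9.38
ee_pos: [0.4475, -0.361, 0.0331]
eef_rot: [0.002, 1.0, -0.0, 0.002]
force: [1.0, 2.9, 7.6]
width: 0.0303
grip_force: 39.7
```

Request:
send_rows([
  {"dp": [0, 0, -0.01], "rot": [0, 0, 0]},
  {"dp": [0, 0, -0.03], "rot": [0, 0, 0]},
  {"dp": [0, 0, -0.06], "rot": [0, 0, 0]},
  {"dp": [0, 0, -0.095], "rot": [0, 0, 0]},
  {"dp": [0, 0, -0.13], "rot": [0, 0, 0]},
])

```text
time: 9.8
ee_pos: [0.4454, -0.3595, 0.1623]
eef_rot: [-0.0, 1.0, -0.0, -0.0]
force: [0.9, -0.2, -2.7]
width: 0.0308
grip_force: 39.9
```

Request:
send_rows([
  {"dp": [0.003, -0.03, 0], "rot": [0, 0, 0]},
  {"dp": [0.007, -0.068, 0], "rot": [0, 0, 0]},
  {"dp": [0.011, -0.106, 0], "rot": [0, 0, 0]},
  {"dp": [0.015, -0.145, 0], "rot": [0, 0, 0]},
  {"dp": [0.018, -0.184, 0], "rot": [0, 0, 0]},
])

```text
time: 10.22
ee_pos: [0.4638, -0.1746, 0.1615]
eef_rot: [0.0, 1.0, -0.001, 0.001]
force: [1.7, 0.1, -2.4]
width: 0.0306
grip_force: 40.3
```

Request:
send_rows([
  {"dp": [0.003, -0.037, 0], "rot": [0, 0, 0]},
  {"dp": [0.007, -0.074, 0], "rot": [0, 0, 0]},
  {"dp": [0.011, -0.111, 0], "rot": [0, 0, 0]},
  {"dp": [0.015, -0.148, 0], "rot": [0, 0, 0]},
  {"dp": [0.018, -0.184, 0], "rot": [0, 0, 0]},
])

```text
time: 10.63
ee_pos: [0.4819, 0.0098, 0.1616]
eef_rot: [0.0, 1.0, -0.0, 0.001]
force: [0.8, 0.1, -2.9]
width: 0.0307
grip_force: 40.3
```

Request:
send_rows([
  {"dp": [0.003, -0.037, 0], "rot": [0, 0, 0]},
  {"dp": [0.007, -0.074, 0], "rot": [0, 0, 0]},
  {"dp": [0.011, -0.111, 0], "rot": [0, 0, 0]},
  {"dp": [0.015, -0.148, 0], "rot": [0, 0, 0]},
  {"dp": [0.018, -0.184, 0], "rot": [0, 0, 0]},
])

```text
time: 11.05
ee_pos: [0.5, 0.1939, 0.1616]
eef_rot: [-0.0, 1.0, 0.0, 0.001]
force: [1.1, -0.4, -2.5]
width: 0.0305
grip_force: 40.3
```

Request:
send_rows([
  {"dp": [0.003, -0.037, 0], "rot": [0, 0, 0]},
  {"dp": [0.007, -0.074, 0], "rot": [0, 0, 0]},
  {"dp": [0.011, -0.111, 0], "rot": [0, 0, 0]},
  {"dp": [0.015, -0.148, 0], "rot": [0, 0, 0]},
  {"dp": [0.018, -0.184, 0], "rot": [0, 0, 0]},
])

```text
time: 11.47
ee_pos: [0.5179, 0.3779, 0.1615]
eef_rot: [-0.0, 1.0, 0.0, 0.001]
force: [1.1, -0.2, -2.5]
width: 0.0303
grip_force: 40.3
```

Request:
send_rows([
  {"dp": [0, 0, 0], "rot": [0, 0, 0]},
  {"dp": [0, 0, 0], "rot": [0, 0, 0]},
  {"dp": [0, 0, 0], "rot": [0, 0, 0]},
])

```text
time: 11.72
ee_pos: [0.5176, 0.3757, 0.1607]
eef_rot: [0.0, 1.0, 0.0, -0.0]
force: [-0.1, 0.1, -2.4]
width: 0.0305
grip_force: 40.6
```

Request:
send_rows([
  {"dp": [0, -0.001, 0.025], "rot": [0, 0, 0]},
  {"dp": [0, -0.001, 0.055], "rot": [0, 0, 0]},
  {"dp": [0, -0.001, 0.085], "rot": [0, 0, 0]},
  {"dp": [0, -0.001, 0.108], "rot": [0, 0, 0]},
  {"dp": [0, -0.001, 0.117], "rot": [0, 0, 0]},
])

```text
time: 12.13
ee_pos: [0.516, 0.3741, 0.0401]
eef_rot: [0.002, 1.0, -0.001, -0.003]
force: [-0.3, -0.8, -3.5]
width: 0.0304
grip_force: 40.6
```

Request:
send_rows([
  {"dp": [0, 0, 0.0015], "rot": [0, 0, 0]},
  {"dp": [0, 0, 0.0025], "rot": [0, 0, 0]},
  {"dp": [0, 0, 0.0035], "rot": [0, 0, 0]},
  {"dp": [0, 0, 0.0045], "rot": [0, 0, 0]},
  {"dp": [0, 0, 0.0045], "rot": [0, 0, 0]},
])

```text
time: 12.55
ee_pos: [0.5189, 0.3774, 0.0404]
eef_rot: [-0.001, 1.0, -0.0, 0.001]
force: [-0.3, -0.3, -2.5]
width: 0.0308
grip_force: 40.6
```

Request:
send_rows([
  {"dp": [0, 0, 0.001], "rot": [0, 0, 0]},
  {"dp": [0, 0, 0.002], "rot": [0, 0, 0]},
  {"dp": [0, 0, 0.003], "rot": [0, 0, 0]},
  {"dp": [0, 0, 0.003], "rot": [0, 0, 0]},
  {"dp": [0, 0, 0.003], "rot": [0, 0, 0]},
])

```text
time: 12.97
ee_pos: [0.5183, 0.3774, 0.0372]
eef_rot: [-0.0, 1.0, 0.0, 0.001]
force: [-1.7, -0.6, 5.4]
width: 0.0305
grip_force: 41.3
```

Request:
send_rows([
  {"dp": [0, 0, 0.0005], "rot": [0, 0, 0]},
  {"dp": [0, 0, 0.001], "rot": [0, 0, 0]},
  {"dp": [0, 0, 0.001], "rot": [0, 0, 0]},
  {"dp": [0, 0, 0.001], "rot": [0, 0, 0]},
  {"dp": [0, 0, 0.001], "rot": [0, 0, 0]},
])

```text
time: 13.38
ee_pos: [0.5184, 0.3774, 0.0371]
eef_rot: [-0.0, 1.0, 0.0, 0.001]
force: [-3.7, -1.9, 10.5]
width: 0.0305
grip_force: 41.9
```

Request:
send_rows([
  {"dp": [0, 0, -0.001], "rot": [0, 0, 0]},
  {"dp": [0, 0, -0.001], "rot": [0, 0, 0]},
  {"dp": [0, 0, -0.001], "rot": [0, 0, 0]},
  {"dp": [0, 0, -0.001], "rot": [0, 0, 0]},
  {"dp": [0, 0, -0.001], "rot": [0, 0, 0]},
], grip=0)

```text
time: 13.8
ee_pos: [0.518, 0.377, 0.0356]
eef_rot: [0.0, 1.0, -0.0, -0.0]
force: [0.3, -0.5, 0.2]
width: 0.0857
grip_force: 0.0
```

Request:
send_rows([
  {"dp": [0, 0, -0.02], "rot": [0, 0, 0]},
  {"dp": [0, 0, -0.06], "rot": [0, 0, 0]},
  {"dp": [0, 0, -0.1], "rot": [0, 0, 0]},
  {"dp": [0, 0, -0.14], "rot": [0, 0, 0]},
  {"dp": [0, 0, -0.17], "rot": [0, 0, 0]},
])

```text
time: 14.22
ee_pos: [0.5187, 0.3774, 0.2094]
eef_rot: [-0.001, 1.0, -0.0, 0.001]
force: [-0.1, 0.7, 0.7]
width: 0.0859
grip_force: 0.0
```

Run:
```python
from h import *
print(arm.get_state()['ee_pos'])
p=top('wrist',(.518,.377),.068);cv2.imwrite('pics/w4.png',p)
```

```text
[0.51870233 0.37739233 0.20937023]
1498 [0.5163 0.3772 0.0694] [0.5154 0.3772] 0.0165
```

View pics/w4.png

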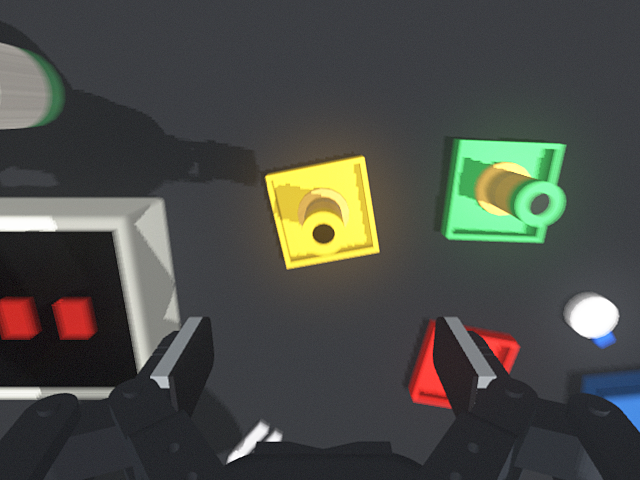

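Yellow bush stands centred in the yellow tray (323,215), green still upright. On to red.

Request:
send_rows([
  {"dp": [0.005, 0.032, 0], "rot": [0, 0, 0]},
  {"dp": [0.01, 0.064, 0], "rot": [0, 0, 0]},
  {"dp": [0.015, 0.096, 0], "rot": [0, 0, 0]},
  {"dp": [0.02, 0.128, 0], "rot": [0, 0, 0]},
  {"dp": [0.026, 0.159, 0], "rot": [0, 0, 0]},
])

```text
time: 14.68
ee_pos: [0.5437, 0.2166, 0.2054]
eef_rot: [0.0, 1.0, 0.0, -0.0]
force: [0.5, -0.2, -0.5]
width: 0.0854
grip_force: 0.0
```

Request:
send_rows([
  {"dp": [0.005, 0.032, 0], "rot": [0, 0, 0]},
  {"dp": [0.01, 0.064, 0], "rot": [0, 0, 0]},
  {"dp": [0.015, 0.096, 0], "rot": [0, 0, 0]},
  {"dp": [0.02, 0.128, 0], "rot": [0, 0, 0]},
  {"dp": [0.026, 0.159, 0], "rot": [0, 0, 0]},
])

```text
time: 15.1
ee_pos: [0.5698, 0.0574, 0.2054]
eef_rot: [0.0, 1.0, -0.0, -0.0]
force: [0.1, 0.8, -0.2]
width: 0.0853
grip_force: 0.0
```

Request:
send_rows([
  {"dp": [0.005, 0.032, 0], "rot": [0, 0, 0]},
  {"dp": [0.01, 0.064, 0], "rot": [0, 0, 0]},
  {"dp": [0.015, 0.096, 0], "rot": [0, 0, 0]},
  {"dp": [0.02, 0.128, 0], "rot": [0, 0, 0]},
  {"dp": [0.026, 0.159, 0], "rot": [0, 0, 0]},
])

```text
time: 15.52
ee_pos: [0.5958, -0.1017, 0.2053]
eef_rot: [-0.0, 1.0, -0.0, -0.0]
force: [0.8, 1.0, -0.7]
width: 0.0853
grip_force: 0.0
```

Request:
send_rows([
  {"dp": [0.005, 0.032, 0], "rot": [0, 0, 0]},
  {"dp": [0.01, 0.064, 0], "rot": [0, 0, 0]},
  {"dp": [0.015, 0.096, 0], "rot": [0, 0, 0]},
  {"dp": [0.02, 0.128, 0], "rot": [0, 0, 0]},
  {"dp": [0.025, 0.159, 0], "rot": [0, 0, 0]},
])

```text
time: 15.93
ee_pos: [0.6209, -0.2607, 0.2051]
eef_rot: [-0.0, 1.0, -0.0, -0.0]
force: [0.0, 0.0, -0.1]
width: 0.0854
grip_force: 0.0
```

Request:
send_rows([
  {"dp": [0, 0, 0], "rot": [0, 0, 0]},
  {"dp": [0, 0, 0], "rot": [0, 0, 0]},
  {"dp": [0, 0, 0], "rot": [0, 0, 0]},
])

```text
time: 16.18
ee_pos: [0.6206, -0.2586, 0.205]
eef_rot: [-0.001, 1.0, -0.0, -0.001]
force: [0.9, 0.5, 0.9]
width: 0.0851
grip_force: 0.0
```

Run:
```python
from h import *
p=top('wrist',(.621,-.2585),.064)
```

```text
1514 [ 0.6215 -0.2587  0.0654] [ 0.6206 -0.2589] 0.0167
```

Well aligned; descend 0.175 and grip.

Request:
send_rows([
  {"dp": [0, 0, 0.04], "rot": [0, 0, 0]},
  {"dp": [0, 0, 0.08], "rot": [0, 0, 0]},
  {"dp": [0, 0, 0.12], "rot": [0, 0, 0]},
  {"dp": [0, 0, 0.15], "rot": [0, 0, 0]},
  {"dp": [0, 0, 0.175], "rot": [0, 0, 0]},
])

```text
time: 16.65
ee_pos: [0.6198, -0.2562, 0.0281]
eef_rot: [-0.001, 1.0, 0.001, -0.001]
force: [0.6, -0.2, -0.6]
width: 0.0856
grip_force: 0.0
```

Request:
send_rows([
  {"dp": [0, 0, 0], "rot": [0, 0, 0]},
  {"dp": [0, 0, 0], "rot": [0, 0, 0]},
  {"dp": [0, 0, 0], "rot": [0, 0, 0]},
  {"dp": [0, 0, 0], "rot": [0, 0, 0]},
  {"dp": [0, 0, 0], "rot": [0, 0, 0]},
], grip=255)

```text
time: 17.07
ee_pos: [0.6227, -0.2594, 0.0339]
eef_rot: [0.001, 1.0, 0.0, 0.002]
force: [0.9, 2.6, 4.7]
width: 0.0305
grip_force: 40.0
```

Request:
send_rows([
  {"dp": [0, 0, 0], "rot": [0, 0, 0]},
  {"dp": [0, 0, 0], "rot": [0, 0, 0]},
  {"dp": [0, 0, 0], "rot": [0, 0, 0]},
])

```text
time: 17.32
ee_pos: [0.6227, -0.2594, 0.0338]
eef_rot: [0.001, 1.0, -0.0, 0.002]
force: [-0.0, 3.0, 6.8]
width: 0.0304
grip_force: 40.2
```

Request:
send_rows([
  {"dp": [0, 0, -0.01], "rot": [0, 0, 0]},
  {"dp": [0, 0, -0.03], "rot": [0, 0, 0]},
  {"dp": [0, 0, -0.06], "rot": [0, 0, 0]},
  {"dp": [0, 0, -0.095], "rot": [0, 0, 0]},
  {"dp": [0, 0, -0.13], "rot": [0, 0, 0]},
])

```text
time: 17.73
ee_pos: [0.62, -0.2586, 0.1619]
eef_rot: [-0.0, 1.0, -0.0, -0.001]
force: [1.3, -0.3, -4.2]
width: 0.0305
grip_force: 40.0
```

Request:
send_rows([
  {"dp": [-0.014, -0.027, 0], "rot": [0, 0, 0]},
  {"dp": [-0.032, -0.06, 0], "rot": [0, 0, 0]},
  {"dp": [-0.05, -0.095, 0], "rot": [0, 0, 0]},
  {"dp": [-0.069, -0.13, 0], "rot": [0, 0, 0]},
  {"dp": [-0.088, -0.165, 0], "rot": [0, 0, 0]},
])

```text
time: 18.15
ee_pos: [0.5315, -0.0927, 0.1613]
eef_rot: [0.0, 1.0, -0.0, -0.0]
force: [0.9, 0.5, -3.7]
width: 0.0303
grip_force: 40.4
```

Request:
send_rows([
  {"dp": [-0.018, -0.033, 0], "rot": [0, 0, 0]},
  {"dp": [-0.035, -0.066, 0], "rot": [0, 0, 0]},
  {"dp": [-0.053, -0.099, 0], "rot": [0, 0, 0]},
  {"dp": [-0.07, -0.132, 0], "rot": [0, 0, 0]},
  {"dp": [-0.088, -0.165, 0], "rot": [0, 0, 0]},
])

```text
time: 18.57
ee_pos: [0.4438, 0.0722, 0.1615]
eef_rot: [0.0, 1.0, -0.0, 0.0]
force: [0.4, 0.3, -3.1]
width: 0.0304
grip_force: 40.4
```

Request:
send_rows([
  {"dp": [-0.018, -0.033, 0], "rot": [0, 0, 0]},
  {"dp": [-0.035, -0.066, 0], "rot": [0, 0, 0]},
  {"dp": [-0.053, -0.099, 0], "rot": [0, 0, 0]},
  {"dp": [-0.07, -0.132, 0], "rot": [0, 0, 0]},
  {"dp": [-0.088, -0.165, 0], "rot": [0, 0, 0]},
])

```text
time: 18.98
ee_pos: [0.3559, 0.2372, 0.1617]
eef_rot: [-0.0, 1.0, -0.0, 0.001]
force: [1.9, 0.4, -3.0]
width: 0.0305
grip_force: 40.4
```

Request:
send_rows([
  {"dp": [0, 0, 0], "rot": [0, 0, 0]},
  {"dp": [0, 0, 0], "rot": [0, 0, 0]},
  {"dp": [0, 0, 0], "rot": [0, 0, 0]},
])

```text
time: 19.23
ee_pos: [0.357, 0.236, 0.1613]
eef_rot: [0.0, 1.0, 0.001, 0.001]
force: [0.1, -0.4, -2.7]
width: 0.0304
grip_force: 40.7
```

Run:
```python
from h import *
p,d=vision.snapshot('wrist');cv2.imwrite('pics/w5.png',p)
s=arm.get_state();m=vision.camera_model('wrist');T=tool(s)@m['T_tool_cam']
hsv=cv2.cvtColor(p,cv2.COLOR_BGR2HSV);v,u=np.mgrid[:480,:640]
k=(abs((hsv[...,0].astype(int)+90)%180-90)<8)&(hsv[...,1]>110)&(hsv[...,2]>90)&(v<330)
c=max(cv2.findContours(k.astype(np.uint8),0,2)[0],key=cv2.contourArea)
b=cv2.boxPoints(cv2.minAreaRect(c));w=cast(m,T,b,.014);print(b,s['ee_pos'],w.mean(0),np.linalg.norm(w[0]-w[1]),np.linalg.norm(w[2]-w[1]))
```

```text
[[254.80002 268.60004]
 [274.816   158.51202]
 [390.36002 179.52002]
 [370.34402 289.60803]] [0.3574877  0.23545483 0.16123226] [0.35581128 0.23502021 0.014     ] 0.08785784972204495 0.08550162653041624
```

View pics/w5.png

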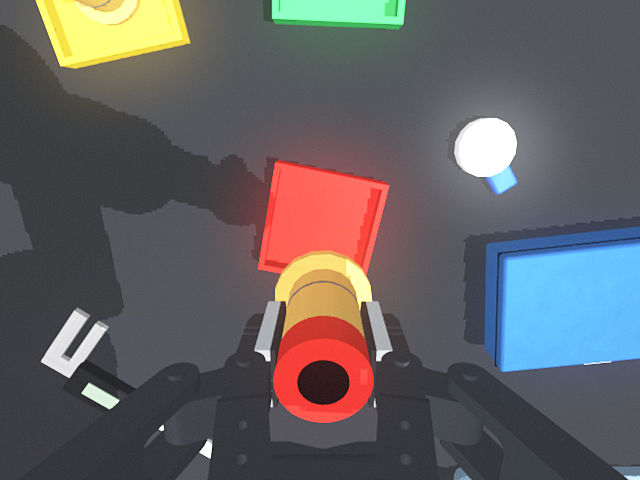

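Request:
send_rows([
  {"dp": [0, 0, 0.025], "rot": [0, 0, 0]},
  {"dp": [0, 0, 0.055], "rot": [0, 0, 0]},
  {"dp": [0, 0, 0.085], "rot": [0, 0, 0]},
  {"dp": [0, 0, 0.108], "rot": [0, 0, 0]},
  {"dp": [0, 0, 0.116], "rot": [0, 0, 0]},
])

```text
time: 19.7
ee_pos: [0.356, 0.2339, 0.0422]
eef_rot: [0.001, 1.0, -0.002, -0.002]
force: [-0.4, -0.3, -3.0]
width: 0.0306
grip_force: 40.7
```

Request:
send_rows([
  {"dp": [0, 0, 0.0015], "rot": [0, 0, 0]},
  {"dp": [0, 0, 0.0025], "rot": [0, 0, 0]},
  {"dp": [0, 0, 0.0035], "rot": [0, 0, 0]},
  {"dp": [0, 0, 0.0045], "rot": [0, 0, 0]},
  {"dp": [0, 0, 0.0045], "rot": [0, 0, 0]},
])

```text
time: 20.12
ee_pos: [0.358, 0.2363, 0.0413]
eef_rot: [-0.0, 1.0, -0.0, 0.001]
force: [-0.7, 0.5, -4.1]
width: 0.0302
grip_force: 40.7
```

Request:
send_rows([
  {"dp": [0, 0, 0.0005], "rot": [0, 0, 0]},
  {"dp": [0, 0, 0.001], "rot": [0, 0, 0]},
  {"dp": [0, 0, 0.0015], "rot": [0, 0, 0]},
  {"dp": [0, 0, 0.002], "rot": [0, 0, 0]},
  {"dp": [0, 0, 0.002], "rot": [0, 0, 0]},
])

```text
time: 20.53
ee_pos: [0.3569, 0.2361, 0.0383]
eef_rot: [0.0, 1.0, 0.0, -0.0]
force: [-0.0, -0.4, -4.2]
width: 0.0305
grip_force: 40.7
```

Request:
send_rows([
  {"dp": [0, 0, 0.0005], "rot": [0, 0, 0]},
  {"dp": [0, 0, 0.001], "rot": [0, 0, 0]},
  {"dp": [0, 0, 0.001], "rot": [0, 0, 0]},
  {"dp": [0, 0, 0.001], "rot": [0, 0, 0]},
  {"dp": [0, 0, 0.001], "rot": [0, 0, 0]},
])

```text
time: 20.95
ee_pos: [0.357, 0.2361, 0.0379]
eef_rot: [-0.0, 1.0, 0.0, 0.0]
force: [-2.2, -1.3, 5.7]
width: 0.0305
grip_force: 41.8
```

Request:
send_rows([
  {"dp": [0, 0, 0.0005], "rot": [0, 0, 0]},
  {"dp": [0, 0, 0.0005], "rot": [0, 0, 0]},
  {"dp": [0, 0, 0.0005], "rot": [0, 0, 0]},
])

```text
time: 21.2
ee_pos: [0.357, 0.2361, 0.0378]
eef_rot: [-0.0, 1.0, 0.0, 0.0]
force: [-4.1, -0.8, 12.3]
width: 0.0304
grip_force: 42.4
```

Request:
send_rows([
  {"dp": [0, 0, -0.001], "rot": [0, 0, 0]},
  {"dp": [0, 0, -0.001], "rot": [0, 0, 0]},
  {"dp": [0, 0, -0.001], "rot": [0, 0, 0]},
  {"dp": [0, 0, -0.001], "rot": [0, 0, 0]},
  {"dp": [0, 0, -0.001], "rot": [0, 0, 0]},
], grip=0)

```text
time: 21.62
ee_pos: [0.3572, 0.2361, 0.0378]
eef_rot: [-0.0, 1.0, -0.0, 0.0]
force: [0.7, 0.6, 0.7]
width: 0.085
grip_force: 0.0
```

Request:
send_rows([
  {"dp": [0, 0, -0.02], "rot": [0, 0, 0]},
  {"dp": [0, 0, -0.06], "rot": [0, 0, 0]},
  {"dp": [0, 0, -0.1], "rot": [0, 0, 0]},
  {"dp": [0, 0, -0.14], "rot": [0, 0, 0]},
  {"dp": [0, 0, -0.17], "rot": [0, 0, 0]},
])

```text
time: 22.03
ee_pos: [0.3576, 0.2362, 0.211]
eef_rot: [-0.0, 1.0, -0.0, 0.001]
force: [1.8, 0.6, -0.1]
width: 0.0851
grip_force: 0.0
```

Run:
```python
from h import *
print(arm.get_state()['ee_pos'])
p=top('wrist',(.357,.236),.068);cv2.imwrite('pics/w6.png',p)
```

```text
[0.35757832 0.23623067 0.2109664 ]
1480 [0.3558 0.2359 0.0695] [0.3548 0.2361] 0.0165
```

View pics/w6.png

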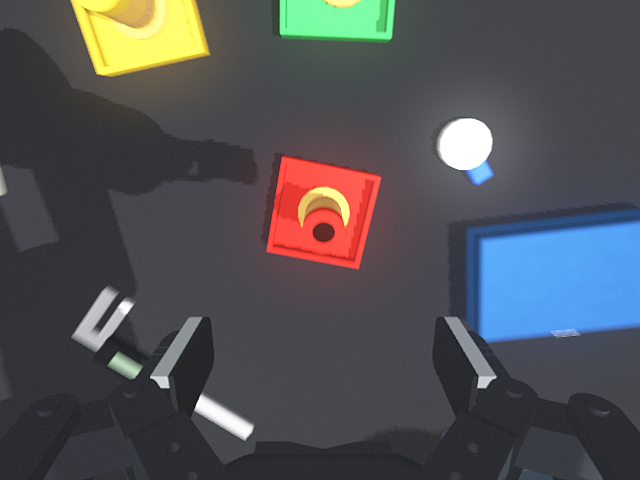

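Request:
send_rows([
  {"dp": [0.025, 0.029, 0], "rot": [0, 0, 0]},
  {"dp": [0.051, 0.058, 0], "rot": [0, 0, 0]},
  {"dp": [0.076, 0.088, 0], "rot": [0, 0, 0]},
  {"dp": [0.101, 0.117, 0], "rot": [0, 0, 0]},
  {"dp": [0.127, 0.146, 0], "rot": [0, 0, 0]},
])

```text
time: 22.5
ee_pos: [0.4847, 0.0885, 0.2075]
eef_rot: [-0.0, 1.0, 0.0, -0.0]
force: [0.2, 1.0, 0.9]
width: 0.0857
grip_force: 0.0
```

Request:
send_rows([
  {"dp": [0.025, 0.029, 0], "rot": [0, 0, 0]},
  {"dp": [0.051, 0.058, 0], "rot": [0, 0, 0]},
  {"dp": [0.076, 0.088, 0], "rot": [0, 0, 0]},
  {"dp": [0.101, 0.117, 0], "rot": [0, 0, 0]},
  {"dp": [0.127, 0.146, 0], "rot": [0, 0, 0]},
])

```text
time: 22.92
ee_pos: [0.6117, -0.0577, 0.207]
eef_rot: [-0.0, 1.0, -0.0, -0.001]
force: [0.0, 1.1, 1.0]
width: 0.085
grip_force: 0.0
```

Request:
send_rows([
  {"dp": [0, 0, 0], "rot": [0, 0, 0]},
  {"dp": [0, 0, 0], "rot": [0, 0, 0]},
  {"dp": [0, 0, 0], "rot": [0, 0, 0]},
  {"dp": [0, 0, 0], "rot": [0, 0, 0]},
  {"dp": [0, 0, 0], "rot": [0, 0, 0]},
])

```text
time: 23.33
ee_pos: [0.6103, -0.0547, 0.2079]
eef_rot: [-0.0, 1.0, 0.001, -0.0]
force: [-0.9, -0.2, -0.5]
width: 0.0856
grip_force: 0.0
```

Run:
```python
from h import *
s=arm.get_state();p,d=vision.snapshot('wrist');cv2.imwrite('pics/w7.png',p)
m=vision.camera_model('wrist');T=tool(s)@m['T_tool_cam']
print(s['ee_pos'],s['eef_rot'])
v,u=np.mgrid[:480,:640]
for th in(100,140):
    k=(p.min(2)>th)&(v<300)&(u>200)&(u<440)
    c=max(cv2.findContours(k.astype(np.uint8),0,1)[0],key=cv2.contourArea)
    (e,ax,an)=cv2.fitEllipse(c); print('ring',e,ax,cast(m,T,e,.065))
t,_=vision.snapshot('top');m=vision.camera_model('top')
cv2.imwrite('pics/w7c.png',cv2.resize(p[100:320,200:440],None,fx=2.5,fy=2.5,interpolation=2))
```

```text
[ 0.6102949  -0.0547061   0.20792729] [-1.42237162e-04  9.99999758e-01  6.65357186e-04 -1.46732168e-04]
ring (325.2239990234375, 195.30258178710938) (177.82525634765625, 286.03900146484375) [[ 0.63368776 -0.05695518  0.065     ]]
ring (335.4579162597656, 212.10983276367188) (166.00802612304688, 197.00863647460938) [[ 0.62103499 -0.06457444  0.065     ]]
```

View pics/w7c.png

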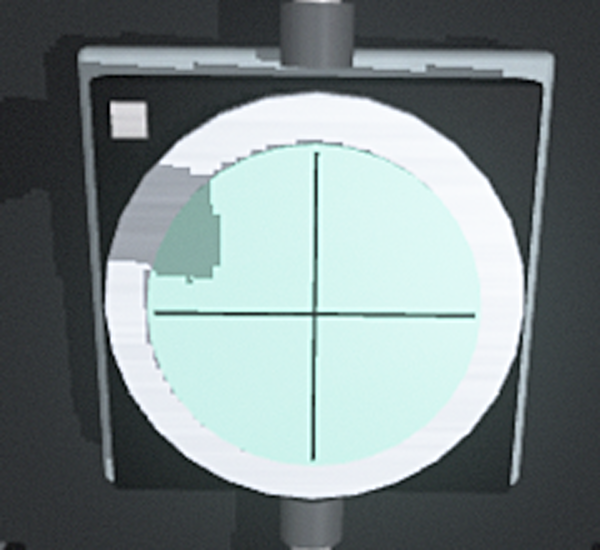

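Run:
```python
from h import *
s=arm.get_state();m=vision.camera_model('wrist');T=tool(s)@m['T_tool_cam']
print(s['ee_pos'],cast(m,T,[325.9,225.1],.065))
m=vision.camera_model('wrist')
t=cv2.imread('pics/top0.png');mt=vision.camera_model('top')
print(cast(mt,mt['extrinsics'],[354.0,191.7],.065))
```

```text
[ 0.61058123 -0.05485708  0.2082518 ] [[ 0.61130014 -0.05770559  0.065     ]]
[[ 0.61111529 -0.05678853  0.065     ]]
```

Request:
send_rows([
  {"dp": [-0.004, 0.031, 0], "rot": [0, 0, 0]},
  {"dp": [-0.008, 0.062, 0], "rot": [0, 0, 0]},
  {"dp": [-0.012, 0.093, 0], "rot": [0, 0, 0]},
  {"dp": [-0.016, 0.124, 0], "rot": [0, 0, 0]},
  {"dp": [-0.017, 0.154, 0], "rot": [0, 0, 0]},
])

```text
time: 23.85
ee_pos: [0.5934, -0.2105, 0.2084]
eef_rot: [0.0, 1.0, 0.001, 0.0]
force: [0.2, -0.2, 0.2]
width: 0.0855
grip_force: 0.0
```

Request:
send_rows([
  {"dp": [-0.004, 0.031, 0], "rot": [0, 0, 0]},
  {"dp": [-0.008, 0.062, 0], "rot": [0, 0, 0]},
  {"dp": [-0.012, 0.093, 0], "rot": [0, 0, 0]},
  {"dp": [-0.016, 0.124, 0], "rot": [0, 0, 0]},
  {"dp": [-0.017, 0.154, 0], "rot": [0, 0, 0]},
])

```text
time: 24.27
ee_pos: [0.5764, -0.3648, 0.2084]
eef_rot: [0.0, 1.0, 0.0, 0.0]
force: [0.7, -0.1, 0.3]
width: 0.0851
grip_force: 0.0
```

Request:
send_rows([
  {"dp": [0, 0, 0], "rot": [0, 0, 0]},
  {"dp": [0, 0, 0], "rot": [0, 0, 0]},
  {"dp": [0, 0, 0], "rot": [0, 0, 0]},
  {"dp": [0, 0, 0], "rot": [0, 0, 0]},
  {"dp": [0, 0, 0], "rot": [0, 0, 0]},
])

```text
time: 24.68
ee_pos: [0.5774, -0.3624, 0.2082]
eef_rot: [-0.0, 1.0, 0.001, 0.0]
force: [0.0, 0.5, 0.4]
width: 0.0855
grip_force: 0.0
```

Run:
```python
from h import *
print(arm.get_state()['ee_pos'])
p=top('wrist',(.577,-.365),.064)
```

```text
[ 0.57743038 -0.36235495  0.2081612 ]
366 [ 0.5773 -0.3659  0.0646] [ 0.5761 -0.366 ] 0.0078
```

Request:
send_rows([
  {"dp": [0, 0.003, 0.04], "rot": [0, 0, 0]},
  {"dp": [0, 0.003, 0.08], "rot": [0, 0, 0]},
  {"dp": [0, 0.003, 0.12], "rot": [0, 0, 0]},
  {"dp": [0, 0.003, 0.155], "rot": [0, 0, 0]},
  {"dp": [0, 0.003, 0.182], "rot": [0, 0, 0]},
])

```text
time: 25.15
ee_pos: [0.5761, -0.3649, 0.0227]
eef_rot: [-0.001, 1.0, 0.001, -0.001]
force: [-0.2, 0.3, 0.7]
width: 0.0854
grip_force: 0.0
```

Request:
send_rows([
  {"dp": [0, 0, 0], "rot": [0, 0, 0]},
  {"dp": [0, 0, 0], "rot": [0, 0, 0]},
  {"dp": [0, 0, 0], "rot": [0, 0, 0]},
  {"dp": [0, 0, 0], "rot": [0, 0, 0]},
  {"dp": [0, 0, 0], "rot": [0, 0, 0]},
], grip=255)

```text
time: 25.57
ee_pos: [0.5787, -0.3678, 0.0292]
eef_rot: [0.001, 1.0, 0.0, 0.002]
force: [0.7, 0.2, 1.0]
width: 0.0292
grip_force: 39.5
```

Request:
send_rows([
  {"dp": [0, 0, 0], "rot": [0, 0, 0]},
  {"dp": [0, 0, 0], "rot": [0, 0, 0]},
  {"dp": [0, 0, 0], "rot": [0, 0, 0]},
])

```text
time: 25.82
ee_pos: [0.5787, -0.3678, 0.0291]
eef_rot: [0.001, 1.0, 0.0, 0.002]
force: [0.5, 1.8, 6.7]
width: 0.0291
grip_force: 40.2
```

Request:
send_rows([
  {"dp": [0, 0, -0.01], "rot": [0, 0, 0]},
  {"dp": [0, 0, -0.03], "rot": [0, 0, 0]},
  {"dp": [0, 0, -0.065], "rot": [0, 0, 0]},
  {"dp": [0, 0, -0.1], "rot": [0, 0, 0]},
  {"dp": [0, 0, -0.14], "rot": [0, 0, 0]},
])

```text
time: 26.23
ee_pos: [0.576, -0.3663, 0.1666]
eef_rot: [-0.001, 1.0, -0.0, -0.001]
force: [0.3, 0.4, -2.3]
width: 0.0293
grip_force: 39.8
```

Request:
send_rows([
  {"dp": [0.003, -0.025, 0], "rot": [0, 0, 0]},
  {"dp": [0.006, -0.055, 0], "rot": [0, 0, 0]},
  {"dp": [0.009, -0.087, 0], "rot": [0, 0, 0]},
  {"dp": [0.013, -0.12, 0], "rot": [0, 0, 0]},
  {"dp": [0.017, -0.154, 0], "rot": [0, 0, 0]},
])

```text
time: 26.65
ee_pos: [0.5936, -0.212, 0.1669]
eef_rot: [0.0, 1.0, -0.001, 0.0]
force: [1.2, -0.2, -2.4]
width: 0.029
grip_force: 40.2
```

Request:
send_rows([
  {"dp": [0.004, -0.034, 0], "rot": [0, 0, 0]},
  {"dp": [0.008, -0.068, 0], "rot": [0, 0, 0]},
  {"dp": [0.012, -0.102, 0], "rot": [0, 0, 0]},
  {"dp": [0.015, -0.13, 0], "rot": [0, 0, 0]},
  {"dp": [0.017, -0.153, 0], "rot": [0, 0, 0]},
])

```text
time: 27.07
ee_pos: [0.6108, -0.0575, 0.1668]
eef_rot: [-0.0, 1.0, 0.001, 0.0]
force: [-0.6, -0.6, -3.4]
width: 0.0289
grip_force: 40.2
```

Request:
send_rows([
  {"dp": [0, 0, 0], "rot": [0, 0, 0]},
  {"dp": [0, 0, 0], "rot": [0, 0, 0]},
  {"dp": [0, 0, 0], "rot": [0, 0, 0]},
  {"dp": [0, 0, 0], "rot": [0, 0, 0]},
  {"dp": [0, 0, 0], "rot": [0, 0, 0]},
])

```text
time: 27.48
ee_pos: [0.611, -0.0613, 0.166]
eef_rot: [0.0, 1.0, -0.001, 0.0]
force: [0.3, -0.3, -3.1]
width: 0.0291
grip_force: 40.3
```

Run:
```python
from h import *
s=arm.get_state();print(s['ee_pos'])
p=top('wrist',s['ee_pos'][:2],s['ee_pos'][2]+.035,.006,.014);cv2.imwrite('pics/w8.png',p)
```

```text
[ 0.61097807 -0.06130736  0.16600078]
2160 [ 0.6112 -0.0617  0.201 ] [ 0.6093 -0.0617] 0.0086
```

View pics/w8.png

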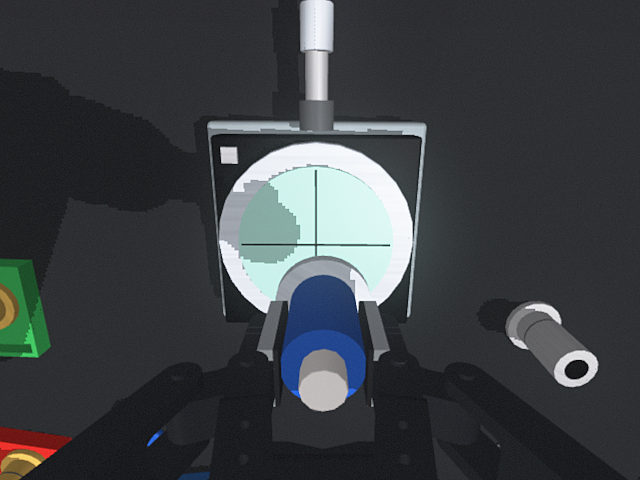

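Run:
```python
from h import *
s=arm.get_state();m=vision.camera_model('wrist');T=tool(s)@m['T_tool_cam']
print(s['ee_pos'],cast(m,T,[316,244],.065),cast(m,T,[323.5,366],s['ee_pos'][2]+.035))
```

```text
[ 0.61095582 -0.06123365  0.16586871] [[ 0.61117249 -0.0573586   0.065     ]] [[ 0.61801524 -0.06195363  0.20086871]]
```

Request:
send_rows([
  {"dp": [0, -0.003, 0.015], "rot": [0, 0, 0]},
  {"dp": [0, -0.003, 0.03], "rot": [0, 0, 0]},
  {"dp": [0, -0.003, 0.045], "rot": [0, 0, 0]},
  {"dp": [0, -0.003, 0.055], "rot": [0, 0, 0]},
  {"dp": [0, -0.003, 0.06], "rot": [0, 0, 0]},
])

```text
time: 27.95
ee_pos: [0.6101, -0.0574, 0.1041]
eef_rot: [-0.0, 1.0, -0.001, -0.001]
force: [-0.9, -0.4, -2.9]
width: 0.0289
grip_force: 40.3
```

Request:
send_rows([
  {"dp": [0, 0, 0], "rot": [0, 0, 0]},
  {"dp": [0, 0, 0], "rot": [0, 0, 0]},
  {"dp": [0, 0, 0], "rot": [0, 0, 0]},
  {"dp": [0, 0, 0], "rot": [0, 0, 0]},
  {"dp": [0, 0, 0], "rot": [0, 0, 0]},
])

```text
time: 28.37
ee_pos: [0.6115, -0.0571, 0.1067]
eef_rot: [0.0, 1.0, -0.0, 0.001]
force: [-0.4, -0.1, -2.2]
width: 0.0288
grip_force: 40.3
```

Request:
send_rows([
  {"dp": [0, 0, 0.003], "rot": [0, 0, 0]},
  {"dp": [0, 0, 0.006], "rot": [0, 0, 0]},
  {"dp": [0, 0, 0.008], "rot": [0, 0, 0]},
  {"dp": [0, 0, 0.01], "rot": [0, 0, 0]},
  {"dp": [0, 0, 0.01], "rot": [0, 0, 0]},
])

```text
time: 28.78
ee_pos: [0.6106, -0.0568, 0.0951]
eef_rot: [-0.0, 1.0, -0.0, -0.001]
force: [-0.3, 0.0, -2.0]
width: 0.0284
grip_force: 40.3
```

Request:
send_rows([
  {"dp": [0, 0, 0.0005], "rot": [0, 0, 0]},
  {"dp": [0, 0, 0.001], "rot": [0, 0, 0]},
  {"dp": [0, 0, 0.001], "rot": [0, 0, 0]},
  {"dp": [0, 0, 0.001], "rot": [0, 0, 0]},
  {"dp": [0, 0, 0.001], "rot": [0, 0, 0]},
])

```text
time: 29.2
ee_pos: [0.6111, -0.057, 0.0949]
eef_rot: [0.0, 1.0, -0.0, 0.0]
force: [-0.4, -0.6, -2.7]
width: 0.0291
grip_force: 40.3
```

Request:
send_rows([
  {"dp": [0, 0, 0.0005], "rot": [0, 0, 0]},
  {"dp": [0, 0, 0.001], "rot": [0, 0, 0]},
  {"dp": [0, 0, 0.001], "rot": [0, 0, 0]},
  {"dp": [0, 0, 0.001], "rot": [0, 0, 0]},
  {"dp": [0, 0, 0.001], "rot": [0, 0, 0]},
])

```text
time: 29.62
ee_pos: [0.6111, -0.057, 0.0942]
eef_rot: [0.0, 1.0, -0.0, 0.0]
force: [-1.5, 0.3, 2.8]
width: 0.0287
grip_force: 40.6
```

Request:
send_rows([
  {"dp": [0, 0, 0.0005], "rot": [0, 0, 0]},
  {"dp": [0, 0, 0.0005], "rot": [0, 0, 0]},
  {"dp": [0, 0, 0.0005], "rot": [0, 0, 0]},
])

```text
time: 29.87
ee_pos: [0.6111, -0.057, 0.0941]
eef_rot: [0.0, 1.0, 0.0, 0.0]
force: [-3.4, 0.4, 4.4]
width: 0.0289
grip_force: 41.1
```

Seated; release, retreat, and check.

Request:
send_rows([
  {"dp": [0, 0, 0], "rot": [0, 0, 0]},
  {"dp": [0, 0, 0], "rot": [0, 0, 0]},
  {"dp": [0, 0, 0], "rot": [0, 0, 0]},
  {"dp": [0, 0, 0], "rot": [0, 0, 0]},
  {"dp": [0, 0, 0], "rot": [0, 0, 0]},
], grip=0)

```text
time: 30.28
ee_pos: [0.6111, -0.057, 0.0932]
eef_rot: [-0.0, 1.0, -0.0, -0.0]
force: [0.2, 0.0, -0.1]
width: 0.0851
grip_force: 0.0
```

Request:
send_rows([
  {"dp": [0, 0, -0.02], "rot": [0, 0, 0]},
  {"dp": [0, 0, -0.05], "rot": [0, 0, 0]},
  {"dp": [0, 0, -0.08], "rot": [0, 0, 0]},
  {"dp": [0, 0, -0.11], "rot": [0, 0, 0]},
  {"dp": [0, 0, -0.14], "rot": [0, 0, 0]},
])

```text
time: 30.7
ee_pos: [0.6108, -0.0569, 0.2346]
eef_rot: [-0.0, 1.0, -0.0, -0.0]
force: [1.4, 0.1, 0.2]
width: 0.0853
grip_force: 0.0
```

Request:
send_rows([
  {"dp": [-0.03, 0, 0], "rot": [0, 0, 0]},
  {"dp": [-0.06, 0, 0], "rot": [0, 0, 0]},
  {"dp": [-0.06, 0, 0], "rot": [0, 0, 0]},
  {"dp": [-0.06, 0, 0], "rot": [0, 0, 0]},
  {"dp": [-0.06, 0, 0], "rot": [0, 0, 0]},
])

```text
time: 31.12
ee_pos: [0.5515, -0.0571, 0.2336]
eef_rot: [0.0, 1.0, -0.0, 0.001]
force: [0.3, 0.3, -0.1]
width: 0.0855
grip_force: 0.0
```

Run:
```python
from h import *
p=top('wrist',(.611,-.057),.129,.006,.03);cv2.imwrite('pics/w9.png',p)
p,_=vision.snapshot('scene');cv2.imwrite('pics/s9.png',p)
```

```text
536 [ 0.6092 -0.0573  0.1299] [ 0.6089 -0.0574] 0.008
```

View pics/w9.png

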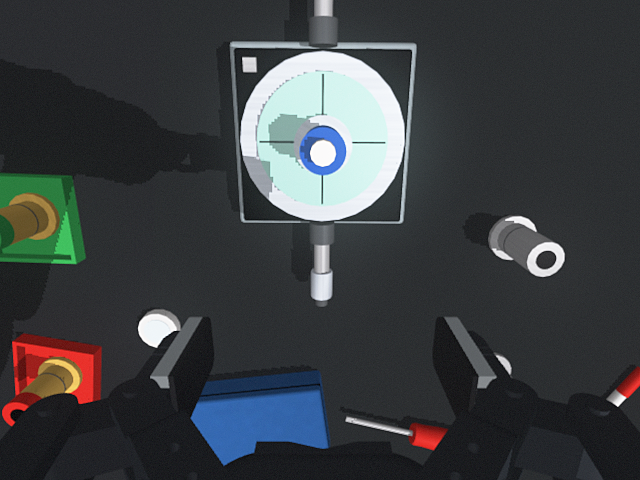

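View pics/s9.png

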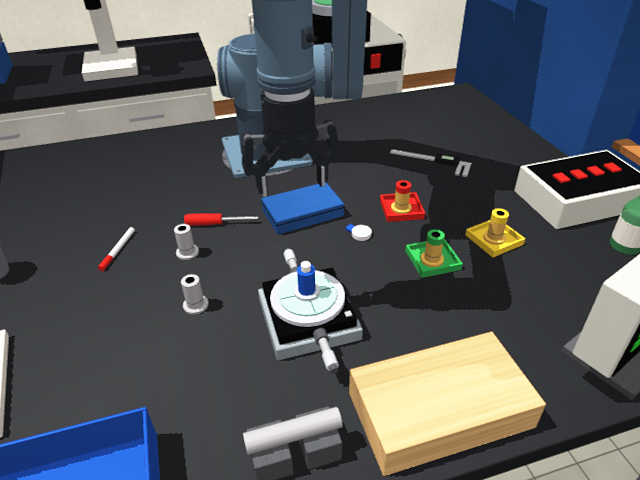

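Run:
```python
from h import *
s=arm.get_state();m=vision.camera_model('wrist');T=tool(s)@m['T_tool_cam']
print(cast(m,T,[322.5,142.3],.065),cast(m,T,[322.5,153],.129))
```

```text
[[ 0.61135621 -0.05758403  0.065     ]] [[ 0.60965793 -0.05760964  0.129     ]]
```

```bash
python3 -c "
from plant import workorder
print(workorder.job_done())"
```

```text
the job is handed in; nothing more can be done
None
```

I moved the pieces in the order asked and handed the job in at about 31 s: the green, yellow and red bushes stand upright in their matching trays, and the setting master stands on the glass within about 2 mm of the cross; I never touched the plain steel bushes, and the hand-in did not report a verdict.

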